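# Third hand at the rack jig

## Task

Pick up the larger of the two dark wooden T-shaped brackets and stand it on the bed of the plywood jig, its back plate flat against the sprung metal fence and its web centred on the slot in the fence. With it push the fence back gently until its pointers stand between the two scribed lines (about 10 N), never far past the second line, leaving the other things where they are. Finish while holding: keep gripping and pushing steadily so that a colleague can drive the screws, and do not let go.

Things in the scene. Friction and masses are not known exactly. Their poses are not given: they have to be found in the camera images.
- bracket: Larger dark wooden T bracket, upright, 100 g, left or right of the jig, yaw within 0.8 rad. 84 (x) x 80 (y) x 60 mm. Origin: centre of the underside of that outline. Back plate at its +x end: 14 mm thick, 80 wide, 60 tall; its face at x = +42 mm goes against the fence. Web: wall 14 mm thick (y -7 to +7), x -42 to +28 mm, 50 mm tall; grip it across y.
- jig: Fixed jig, yaw within 0.3 rad. Plywood bed 200 mm wide (y), x -100 to +125 mm, top at z = 20 mm. A sprung fence stands across it, facing -x (the robot); behind it a fixed wooden block (x 88 to 112 mm, up to z = 70) carries the guide rods. Origin on the bench under the bed; +x is the way the fence is pushed, z up.
- fence_face (a point): Middle of the front face of the sprung fence, 1 mm above the bed's top; moves with the fence; at jig x = 30 mm at rest. Axes as the jig's. The fence is an upright aluminium plate 150 mm wide (y), 8 thick, 58 tall, with an 18 mm wide slot in the middle of its top edge. A dark pointer at each lower end moves over a scale on the bed with two dark lines.
- fence (a joint): How far the sprung fence is pushed back (m): 0 at rest at the start, grows along the jig's +x, hard stop at 0.030. The pointers reach the first line at 0.009 and the second at 0.019. Spring of 0.7 N per mm without preload (6.3 N at the first line, 13.3 N at the second), friction 0.2 N; it springs back when not held.
- small_bracket: The smaller bracket of the same shape, 54 x 50 x 40 mm. Leave it alone. Origin at the centre of its underside. It stands on the other side of the jig from the larger one.
- glue: White glue bottle, 54 mm across, 130 mm tall, origin at its underside. Leave alone.
- tub: Clear open plastic screw tub with dividers, 120 x 90 x 32 mm, origin at its underside. Leave alone.
- mallet: Wooden mallet lying flat, handle along its x (from -130 mm), head 64 x 110 x 64 mm at x = +90 mm. Leave alone.
- driver: Screwdriver 190 mm long lying at the right of the jig. Leave alone.
- square: Flat steel square, blades 180 mm and 112 mm long, 4 mm thick. Leave alone.

How it is judged:
By the outcome, as a careful person would: the job done as asked, in the order asked, and still so for the second after the job is handed in, while the arm keeps its last pose, push and grip.
It also fails if it takes over 38 s, if anything falls off the work surface, if the arm or the gripper's body presses on something with over 40 N, if the wrist force passes 120 N, or if a joint passes its speed limit or range.

## Robot

A 6-joint arm with a two-finger parallel gripper is mounted at the origin on the work surface. World frame = base frame: x ahead of the robot, y to its left, z up, the work surface at z = 0. Lengths are in m, angles in rad, forces in N, time in s.
With the tool pointing down it reaches from about 0.35 to 0.775 m from the base axis. Payload 5.5 kg.
Tool frame: the origin (TCP) lies at the very end of the fingers, on their centre line; the grasp point (between the pads) lies 19 mm behind it; z points along the fingers, y is the direction in which the jaws open and shut (so a half turn about z gives the same grasp; the last joint's range is limited). The gripper opens to 85 mm and grips with 20 to 120 N. Pads are 22 mm wide; open, the fingers measure 114 mm over their backs; the gripper's body (76 mm by 85 mm) begins 54 mm behind the grasp point. The pads swing forward as they close: fully open they stand 13 mm farther back than shut.
Start: joints at [0.96, 0.313, 0.046, 1.304, 0, 1.431], TCP at [0.261, 0.512, 0.231] pointing down, gripper open.
Joint ranges: [-2.76, 2.76], [-0.86, 1.69], [-1.03, 1.26], [-2.2, 2.34], [-1.47, 1.5], [-3.14, 3.14]. Speed limits (rad/s): [2.57, 2.57, 3.14, 3.14, 3.14, 3.14].

## Interface

Orientations are given as a unit quaternion [w, x, y, z].
In Python, from workcell import get_state, imaging, env, spotter gives the robot as it stands.
- The arm moves only by the tool play_rows, never from a script. Its argument "moves" is a list of rows, each an object with "claw": the finger opening in cm, from 0 to 8.54; "delta_pos": the shift along the tool's x, y, z in cm, a list of three; "twist": the turn about the tool's z in degrees. A call has 1 to 12 rows; each row is the pose to reach, as a shift and turn from the pose commanded when the call began, along the tool's axes at that moment; what a row does not reach only later rows make up. A row lasts 1/8 s, in which the tool goes at most 62.5 mm and 10.7 degrees, less where a joint would pass 70% of its speed; a pose out of reach is approached as far as the arm can. A call with a gripper value outside its range is refused whole. The fingers move at their own pace and stop on an object; "force" is the grip in N (left out, the last holds). Time passes only in rows, so rows that repeat a pose let the fingers close. It gives the time, the measured TCP pose, the force and the opening at its end, in the units of the state.
- get_state(): the state, without advancing time (a new reading comes with each control period).
- imaging.read_camera(name): name is "side" or "top"; returns the picture (400x640x3 uint8, red, green, blue); there is no depth.
- imaging.camera_info(name): a dict with "fx", "fy", "cx", "cy" (pixels), "world_to_cam" (4x4, takes a point from world to camera coordinates). Camera axes: x right, y down, z forward; pixel columns grow to the right and rows downward; lengths in m; the calibration is good to about 2 mm. A picture is of the moment at which its call begins. camera_info takes no time and is no camera call.
- env.hand_in(): hands the job in, once; it reports no verdict.
Trained networks look in the newest picture that a camera, given by its name, has taken for a name from the list of things; names that differ only in an ending like _2 or _b are one class to them, and where a whole thing is asked for, a point or a joint stands for the part that bears it (a point fixed in the world has none). Each returns a list of dicts, best first, with "conf" (0 to 1); they miss things now and then, are a little off and sometimes report something else, mostly with a low value. They report only what shows in the picture. A call takes as long as a camera call.
- spotter.spot_in(camera, query): "extent" ([left, top, right, bottom] in pixels, round what is visible of it).
The state is a dict: "clock": time; "joint_pos": joint angles; "qvel": joint speeds; "tau": joint torques, N m; "tcp_pos": TCP position; "orientation": TCP orientation; "wrist_force": force on the tool from outside, world axes, zero at the start; "ft_torque": the same for the moment, N m; "finger_gap": finger opening in m.
Only numpy, scipy, OpenCV 4.12 (cv2) and the standard library are available. Lean on these libraries where they do the work, as an engineer would, in place of code of your own. Each camera call takes 0.05 s, during which the arm holds its last target. There are 200 camera calls.

## Working session

There is one attempt and no reset: what is moved stays moved. The work goes in short steps, Python scripts to look and compute and a tool call to move; the robot and the scene stay as the last step left them, time stands still between calls to the robot, and variables do not carry over. Pictures are saved under pics/ and viewed, about 8 in all and at most 12, crops included, and the job is handed in when it is done.

Besides the shell and the picture viewer there is one more tool, called after "Call:" by a JSON object that holds its "api" and its "payload". play_rows: Moves the arm, as the interface text tells. Its arguments: {"type":"object","properties":{"moves":{"type":"array"},"force":{"type":"number"}},"required":["moves"]}

```bash
mkdir -p pics
cat > h.py <<'E'
import numpy as np, cv2
from workcell import get_state, imaging, env, spotter
def cam(n):
    c=imaging.camera_info(n); K=np.array([[c['fx'],0,c['cx']],[0,c['fy'],c['cy']],[0,0,1]]); return K,np.array(c['world_to_cam'])
def proj(n,P):
    K,T=cam(n); P=np.atleast_2d(P); q=(T[:3,:3]@P.T+T[:3,3:]).T@K.T; return q[:,:2]/q[:,2:]
def atz(n,uv,z):
    K,T=cam(n); R=T[:3,:3]; o=-R.T@T[:3,3]; uv=np.atleast_2d(uv)
    d=(R.T@np.linalg.inv(K)@np.c_[uv,np.ones(len(uv))].T).T
    return o+d*((z-o[2])/d[:,2])[:,None]
def tri(a,ua,b,ub):
    Pa,Pb=[K@T[:3] for K,T in (cam(a),cam(b))]
    X=cv2.triangulatePoints(Pa,Pb,np.array(ua,float).reshape(2,1),np.array(ub,float).reshape(2,1)); return (X[:3]/X[3]).ravel()
def save(n,f,crop=None,s=1):
    im=imaging.read_camera(n)[:,:,::-1]
    if crop: im=im[crop[1]:crop[3],crop[0]:crop[2]]
    cv2.imwrite(f,cv2.resize(im,None,fx=s,fy=s,interpolation=cv2.INTER_CUBIC))
E
python3 - <<'E'
from h import *
save('top','pics/t1.png',s=1.25); save('side','pics/s1.png',s=1.25)
for c in('top','side'):
    K,T=cam(c); print(c,K[0,0],(-T[:3,:3].T@T[:3,3]).round(3),T[2,:3].round(2))
    for q in('bracket','jig','fence','small_bracket'):
        print(q,[(np.round(d['extent']).tolist(),round(d['conf'],2)) for d in spotter.spot_in(c,q)[:3]])
s=get_state();print(s['tcp_pos'],s['orientation'],s['clock'])
E
```

```text
top 366.27989442654626 [ 0.434 -0.02   1.194] [ 0.12 -0.01 -0.99]
bracket [([391.0, 227.0, 419.0, 258.0], 0.86)]
jig [([280.0, 177.0, 343.0, 247.0], 0.81)]
fence [([285.0, 172.0, 337.0, 204.0], 0.75)]
small_bracket [([204.0, 234.0, 225.0, 253.0], 0.71)]
side 516.5944411778393 [0.042 1.394 1.186] [ 0.28 -0.75 -0.6 ]
bracket [([307.0, 272.0, 319.0, 288.0], 0.23)]
jig [([275.0, 187.0, 344.0, 243.0], 0.6)]
fence [([297.0, 191.0, 318.0, 225.0], 0.77)]
small_bracket [([308.0, 271.0, 320.0, 289.0], 0.77)]
[0.26084526 0.51245505 0.23130737] [4.95461286e-06 2.33236239e-01 9.72420103e-01 2.72280277e-05] 0.5
```

View pics/t1.png

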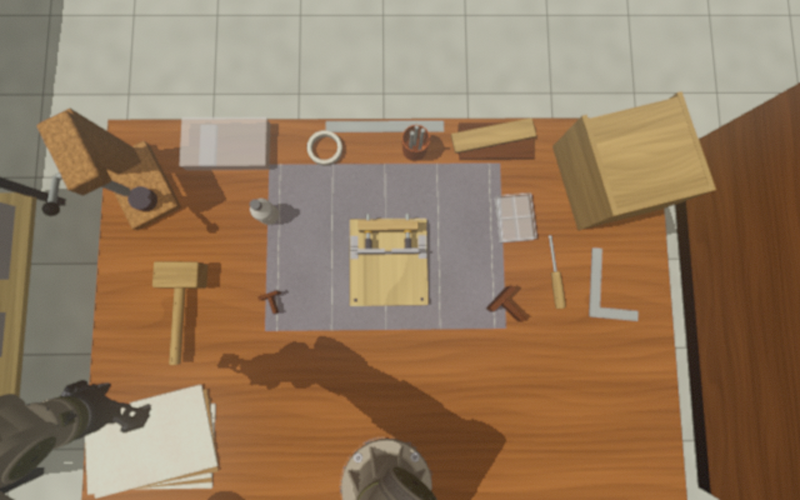

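View pics/s1.png

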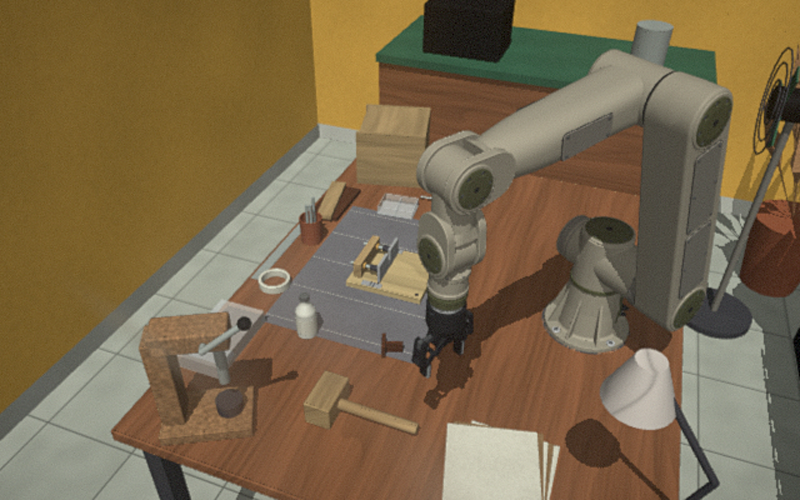

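The top view shows the large T-bracket to the right at about (405,242) native, the jig in the middle, and the small bracket at left (214,243). In the side view the arm hides the large bracket. I'll zoom the top view.

Run:
```python
from h import *
im=np.mean([imaging.read_camera('top').astype(float) for _ in range(6)],0)[:,:,::-1].astype(np.uint8)
np.save('top.npy',im)
a=cv2.resize(im[165:265,270:430],None,fx=5,fy=5,interpolation=cv2.INTER_CUBIC)
cv2.imwrite('pics/t2.png',a)
b=im[215:270,380:430].astype(int)
# dark red-brown vs mat/table
for v in range(222,264,1): print(v,' '.join('%3d'%x for x in im[v,386:426].max(1)))
```

```text
222 139 139 139 139 138 137 138 144 151 146 141 140 138 139 138 137 139 146 152 153 153 153 153 154 153 153 154 153 153 153 153 153 153 154 154 153 153 153 153 153
223 140 141 141 140 139 139 139 142 149 145 140 139 139 139 138 138 139 146 151 151 152 151 151 151 152 151 152 151 151 151 152 151 152 152 152 152 152 152 153 153
224 142 141 141 140 140 140 140 142 151 145 139 139 139 139 138 137 139 146 152 154 154 154 153 153 153 154 153 154 153 154 154 154 154 154 155 155 155 155 155 155
225 141 141 140 140 141 141 140 144 155 147 141 139 138 137 137 137 138 147 154 157 158 157 157 157 157 157 157 157 157 157 157 158 157 157 157 156 157 157 158 159
226 141 141 140 140 141 141 140 147 162 151 141 139 138 137 137 136 138 148 155 158 158 157 157 158 158 158 158 157 158 159 158 159 158 158 158 157 157 159 159 159
227 141 141 140 140 140 141 139 146 163 152 140 138 138 137 136 137 138 146 153 155 155 151 148 151 155 156 155 150 154 156 158 158 158 158 158 158 158 159 159 159
228 141 140 140 140 141 141 140 146 163 151 139 138 137 136 136 137 139 144 145 143 139 131 127 135 144 146 142 133 
[... 5087 characters left out ...]
 151 151 151 150 150 150 151 152 151 151 151
260 138 137 137 136 136 135 137 138 143 151 144 137 136 137 137 137 136 135 139 152 159 159 158 158 157 158 157 157 157 156 156 156 155 155 155 155 156 155 154 155
261 139 139 137 137 137 137 137 138 142 150 145 139 139 139 139 138 137 138 147 160 164 165 164 164 163 163 163 163 162 162 161 162 161 161 161 161 160 160 160 160
262 146 146 145 145 145 145 145 145 149 156 153 150 150 150 149 149 149 150 155 165 168 168 167 168 167 167 167 167 167 166 166 166 165 165 164 164 165 163 164 163
263 157 157 158 158 158 158 158 159 161 164 164 164 165 165 165 165 165 165 166 168 169 169 169 169 169 169 169 169 168 168 168 167 167 167 167 166 166 165 165 165
```

View pics/t2.png

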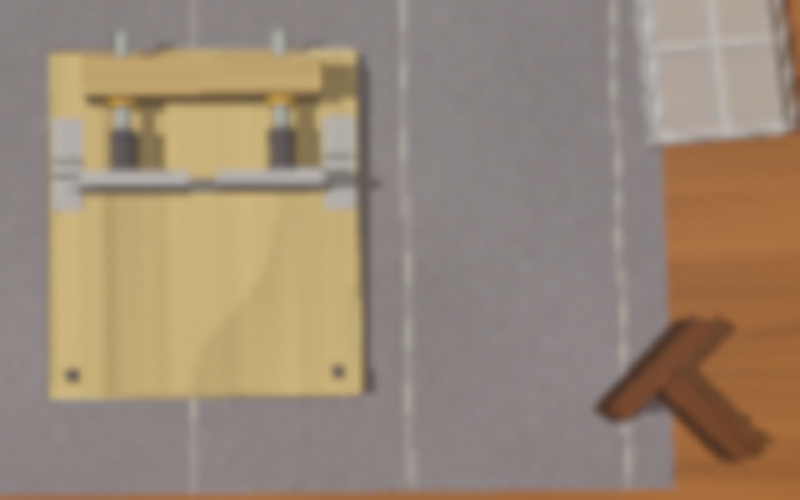

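```bash
cat >> h.py <<'E'
from scipy.optimize import minimize
def boxpts(x0,x1,y0,y1,z0,z1): return np.array([[x,y,z] for x in(x0,x1) for y in(y0,y1) for z in(z0,z1)])
BR=[boxpts(.028,.042,-.04,.04,0,.06),boxpts(-.042,.028,-.007,.007,0,.05)]
def place(P,x,y,yaw,z=0):
    c,s=np.cos(yaw),np.sin(yaw); return P@np.array([[c,s,0],[-s,c,0],[0,0,1]])+[x,y,z]
def sil(n,boxes,p,win,z=0,S=8):
    u0,v0,u1,v1=win; m=np.zeros(((v1-v0)*S,(u1-u0)*S),np.uint8)
    for b in boxes:
        q=((proj(n,place(b,*p,z))-[u0,v0]+.5)*S).astype(np.float32)
        cv2.fillConvexPoly(m,cv2.convexHull(np.round(q).astype(np.int32)),255)
    return cv2.resize(m,(u1-u0,v1-v0),interpolation=cv2.INTER_AREA)/255.
def fit(n,boxes,p0,soft,win,z=0):
    f=lambda p:((sil(n,boxes,p,win,z)-soft)**2).sum()
    r=minimize(f,p0,method='Nelder-Mead',options=dict(initial_simplex=[p0]+[np.add(p0,d) for d in([.01,0,0],[0,.01,0],[0,0,.15])],xatol=1e-4,fatol=1e-3))
    return r.x,r.fun
E
python3 - <<'E'
from h import *
im=np.load('top.npy').astype(float)
win=(380,218,432,266); w=im[win[1]:win[3],win[0]:win[2]]
soft=np.clip((138-w[:,:,2])/16,0,1)   # red channel
print(w[:,:,2][20,8:30].round(),w[30,18])
c=atz('top',[[405,242]],.03)[0]
for y0 in(.5,.75): print(fit('top',BR,[c[0],c[1],y0],soft,win))
jc=np.array([[50,52],[355,50],[363,398],[50,400]])/5+[270,165]
J=atz('top',jc,.02); print(J.round(4)); print(np.linalg.norm(J-np.roll(J,1,0),axis=1))
win=(272,165,352,255); w=im[win[1]:win[3],win[0]:win[2]]
F=atz('top',np.array([[80,180],[325,180]])/5+[270,165],.079); print('fence',F)
E
```

```text
[141. 141. 142. 142. 142. 146. 148. 127.  97.  81.  82.  95. 108. 115.
 118. 118. 115. 112. 108. 106. 106. 116.] [118. 119. 127.]
(array([ 0.43217172, -0.31757477,  0.78100529]), np.float64(114.39604100586314))
(array([ 0.43216464, -0.31804395,  0.77944272]), np.float64(114.7500125552672))
[[ 0.6639  0.0911  0.02  ]
 [ 0.664  -0.1075  0.02  ]
 [ 0.4385 -0.109   0.02  ]
 [ 0.4391  0.0902  0.02  ]]
[0.22484911 0.19858037 0.22543097 0.19921032]
fence [[ 0.57254885  0.06680595  0.079     ]
 [ 0.57144721 -0.08340298  0.079     ]]
```

Run:
```python
from h import *
im=np.load('top.npy').astype(float)
win=(380,218,432,266); w=im[win[1]:win[3],win[0]:win[2]]
m=w.max(2)
soft=np.clip((136-m)/14,0,1)
for y0 in(.6,.8):
    p,f=fit('top',BR,[.44,-.27,y0],soft,win); print(p,f)
o=cv2.resize(w.astype(np.uint8),None,fx=10,fy=10,interpolation=cv2.INTER_CUBIC)
for b in BR:
    q=((proj('top',place(b,*p))-win[:2]+.5)*10).astype(int)
    for i in range(8):
        for k in(1,2,4):
            if i^k>i: cv2.line(o,tuple(map(int,q[i])),tuple(map(int,q[i^k])),(0,255,0),1)
cv2.imwrite('pics/fit.png',o)
s=get_state()
print(p[0]-.01*0, 'tool x,y axes', )
from scipy.spatial.transform import Rotation as R
q=s['orientation'];print(R.from_quat([*q[1:],q[0]]).as_matrix().round(3))
```

```text
[ 0.4345104  -0.24510353  1.57391038] 452.54916578396063
[ 0.43464274 -0.24707793  1.57000858] 450.2808865506987
0.43464274044296214 tool x,y axes
[[-0.891  0.454  0.   ]
 [ 0.454  0.891  0.   ]
 [-0.     0.    -1.   ]]
```

View pics/fit.png

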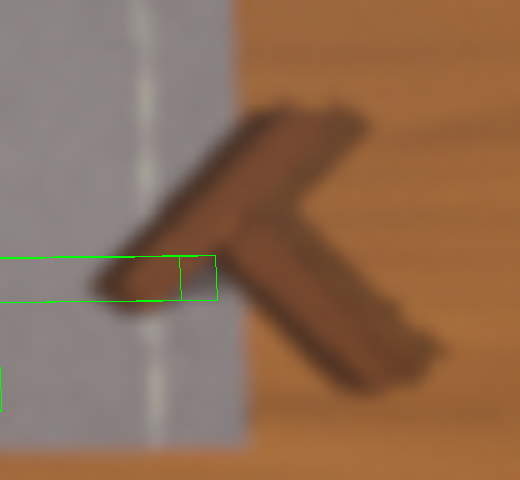

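Run:
```python
from h import *
im=np.load('top.npy').astype(float)
win=(380,218,432,266); w=im[win[1]:win[3],win[0]:win[2]]
m=w.max(2); soft=np.clip((140-m)/14,0,1); 
# table part: brighter background
tb=np.arange(win[0],win[2])[None,:]>=404
soft=np.where(tb,np.clip((148-m)/24,0,1),np.clip((134-m)/20,0,1))
def sh(b,sx,sy):
    b=b.copy(); b[:,0]+=b[:,2]*sx; b[:,1]+=b[:,2]*sy; b[:,2]*=0; return b
def model(p):
    a=sil('top',BR,p[:3],win)
    bs=[place(b,*p[:3]) for b in BR]
    s=sil('top',[np.r_[b*[1,1,0],sh(b,p[3],p[4])] for b in bs],(0,0,0),win)
    return np.maximum(a,s)
f=lambda p:((model(p)-soft)**2).sum()
c=atz('top',[[404.5,241.5]],.03)[0]; print(c)
best=None
for y0 in(.6,.8):
    p0=np.array([c[0],c[1],y0,0,-.2])
    r=minimize(f,p0,method='Nelder-Mead',options=dict(initial_simplex=[p0]+[p0+d for d in np.diag([.008,.008,.12,.2,-.2])],maxiter=600))
    print(r.x.round(4),r.fun)
    if best is None or r.fun<best.fun: best=r
p=best.x[:3]
o=cv2.resize(w.astype(np.uint8),None,fx=10,fy=10,interpolation=cv2.INTER_CUBIC)
for b in BR:
    q=((proj('top',place(b,*p))-win[:2]+.5)*10).astype(int)
    for i in range(8):
        for k in(1,2,4):
            if i^k>i: cv2.line(o,tuple(map(int,q[i])),tuple(map(int,q[i^k])),(0,255,0),1)
cv2.imwrite('pics/fit2.png',o)
```

```text
[ 0.44651496 -0.30483038  0.03      ]
[ 0.4317 -0.3147  0.7699  0.0541 -0.5024] 11.428328527489427
[ 0.4314 -0.3135  0.7827  0.0523 -0.531 ] 9.07735966935794
```

View pics/fit2.png

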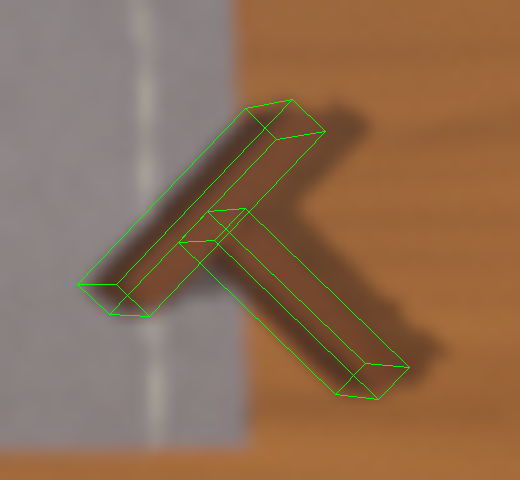

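The overlay sits within about 2–3 mm of the bracket, at (0.431, -0.3135), yaw 0.783. The bed's corners give 225 x 199 mm, as stated, so the jig's origin is (0.539, -0.0088) with yaw about 0. Next I'll go to a hover.

```bash
cat >> h.py <<'E'
from scipy.spatial.transform import Rotation as Rot
def Rm():
    q=get_state()['orientation']; return Rot.from_quat([*q[1:],q[0]]).as_matrix()
def todelta(*pts):
    R=Rm(); t=np.array(get_state()['tcp_pos'])
    for p in pts: print(p,'->',(R.T@(np.array(p)-t)*100).round(2))
    print('tool y heading',np.degrees(np.arctan2(R[1,1],R[0,1])).round(2))
E
python3 -c "
from h import *
todelta((.43,.15,.231),(.4257,-.3185,.16))"
```

```text
(0.43, 0.15, 0.231) -> [-3.152e+01 -2.463e+01  3.000e-02]
(0.4257, -0.3185, 0.16) -> [-52.39 -66.58   7.13]
tool y heading 63.02
```

Call:
{"api": "play_rows", "payload": {"moves": [{"claw":8.5,"delta_pos":[-10.5,-8.2,0],"twist":-10},{"claw":8.5,"delta_pos":[-21,-16.4,0],"twist":-20},{"claw":8.5,"delta_pos":[-31.5,-24.6,0],"twist":-30},{"claw":8.5,"delta_pos":[-31.5,-24.6,0],"twist":-40},{"claw":8.5,"delta_pos":[-38,-38,0],"twist":-50},{"claw":8.5,"delta_pos":[-45,-52,0],"twist":-60},{"claw":8.5,"delta_pos":[-52.4,-66.6,4],"twist":-71.9},{"claw":8.5,"delta_pos":[-52.4,-66.6,7],"twist":-71.9},{"claw":8.5,"delta_pos":[-52.4,-66.6,7],"twist":-71.9},{"claw":8.5,"delta_pos":[-52.4,-66.6,7],"twist":-71.9},{"claw":8.5,"delta_pos":[-52.4,-66.6,7],"twist":-71.9},{"claw":8.5,"delta_pos":[-52.4,-66.6,7],"twist":-71.9}], "force": 60}}

```text
clock: 2.3
tcp_pos: [0.4119, -0.1625, 0.1839]
orientation: [0.001, -0.382, 0.924, -0.0]
wrist_force: [2.2, 0.6, -0.2]
finger_gap: 0.0848
```

Run:
```python
from h import *
im=imaging.read_camera('side')[:,:,::-1].copy()
p=(.4314,-.3135,.783)
q=proj('side',np.vstack([place(b,*p) for b in BR])); lo,hi=q.min(0),q.max(0); print(lo,hi)
print(spotter.spot_in('side','bracket')[:3])
J=(.539,-.0088,0.0)
fl=[boxpts(.03,.038,-.075,.075,.021,.079),boxpts(-.1,.125,-.1,.1,0.0,.02)]
u0,v0=230,140; S=5
o=cv2.resize(im[v0:v0+110,u0:u0+150],None,fx=S,fy=S,interpolation=cv2.INTER_CUBIC)
for b,P in [(b,p) for b in BR]+[(b,J) for b in fl]:
    q=((proj('side',place(b,*P))-[u0,v0]+.5)*S).astype(int)
    for i in range(8):
        for k in(1,2,4):
            if i^k>i: cv2.line(o,tuple(map(int,q[i])),tuple(map(int,q[i^k])),(0,255,0),1)
cv2.imwrite('pics/s2.png',o)
todelta((.4257,-.3185,.16)); print(get_state()['clock'])
```

```text
[356.44130523 166.52584503] [381.10523582 189.96921002]
[{'extent': [359.1, 169.4, 381.2, 191.0], 'conf': 0.66}]
(0.4257, -0.3185, 0.16) -> [  9.74 -11.82   2.35]
tool y heading 134.48
2.4
```

View pics/s2.png

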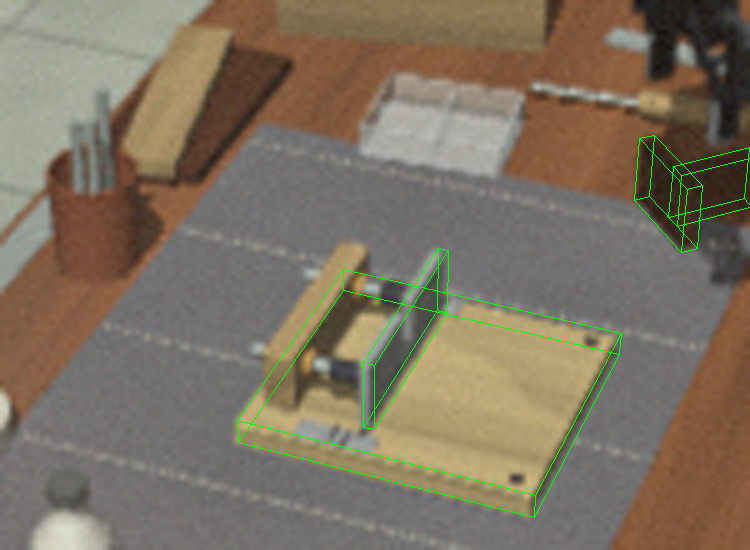

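The side view agrees with the jig outline to within a pixel or so. The bracket is detected at (359–381, 169–191), against a prediction of (356–381, 167–190), so the heights check out. I'll move over it and descend.

Call:
{"api": "play_rows", "payload": {"moves": [{"claw":8.5,"delta_pos":[3.2,-4,1],"twist":0},{"claw":8.5,"delta_pos":[6.5,-8,2],"twist":0},{"claw":8.5,"delta_pos":[9.7,-11.8,4],"twist":0},{"claw":8.5,"delta_pos":[9.7,-11.8,8],"twist":0},{"claw":8.5,"delta_pos":[9.7,-11.8,9],"twist":0},{"claw":8.5,"delta_pos":[9.7,-11.8,9],"twist":0},{"claw":8.5,"delta_pos":[9.7,-11.8,9],"twist":0}]}}

```text
clock: 3.28
tcp_pos: [0.4275, -0.3123, 0.0954]
orientation: [0.001, -0.383, 0.924, -0.001]
wrist_force: [0.6, -0.4, 0.7]
finger_gap: 0.0848
```

Run:
```python
from h import *
todelta((.4257,-.3185,.010)); s=get_state(); print(s['tcp_pos'],s['clock'],s['joint_pos'])
```

```text
(0.4257, -0.3185, 0.01) -> [ 0.57 -0.29  8.54]
tool y heading 134.99
[ 0.42752171 -0.31230281  0.09540323] 3.275 [-7.82665917e-01  3.05902344e-01 -3.10939958e-01  9.51657208e-01
  1.41340864e-04 -1.56795361e+00]
```

Call:
{"api": "play_rows", "payload": {"moves": [{"claw":8.5,"delta_pos":[0.6,-0.3,2],"twist":0},{"claw":8.5,"delta_pos":[0.6,-0.3,5],"twist":0},{"claw":8.5,"delta_pos":[0.6,-0.3,7.5],"twist":0},{"claw":8.5,"delta_pos":[0.6,-0.3,8.5],"twist":0},{"claw":8.5,"delta_pos":[0.6,-0.3,8.5],"twist":0},{"claw":5,"delta_pos":[0.6,-0.3,8.5],"twist":0},{"claw":3,"delta_pos":[0.6,-0.3,8.5],"twist":0},{"claw":1.2,"delta_pos":[0.6,-0.3,8.5],"twist":0},{"claw":0.5,"delta_pos":[0.6,-0.3,8.5],"twist":0},{"claw":0.5,"delta_pos":[0.6,-0.3,8.5],"twist":0}], "force": 60}}

```text
clock: 4.53
tcp_pos: [0.4248, -0.3192, 0.0093]
orientation: [0.0, -0.382, 0.924, -0.0]
wrist_force: [1.0, 0.2, 3.3]
finger_gap: 0.0136
```

Run:
```python
from h import *
# final TCP: plate face at tcp + 0.050 along x (bracket x=-8 grasp); staging: 40 mm before fence at rest (x=.569)
todelta((.4257,-.3185,.07),(.569-.04-.05,-.0085,.07)); s=get_state(); print(s['tcp_pos'],s['clock'],s['finger_gap'],s['wrist_force'])
```

```text
(0.4257, -0.3185, 0.07) -> [-0.11 -0.02 -6.07]
(0.4789999999999999, -0.0085, 0.07) -> [-25.77  18.17  -6.09]
tool y heading 134.92
[ 0.42484568 -0.31915565  0.00927449] 4.525 0.013649980038389074 [1.01202303 0.22106901 3.2974772 ]
```

Gripped: the gap is 13.6 mm on a 14 mm web. Now I'll lift, carry and turn 45° to a staging pose in front of the fence.

Call:
{"api": "play_rows", "payload": {"moves": [{"claw":0.5,"delta_pos":[0,0,-3],"twist":0},{"claw":0.5,"delta_pos":[0,0,-7],"twist":0},{"claw":0.5,"delta_pos":[-4,3,-7],"twist":8},{"claw":0.5,"delta_pos":[-8,6,-7],"twist":16},{"claw":0.5,"delta_pos":[-13,9,-7],"twist":24},{"claw":0.5,"delta_pos":[-17,12,-7],"twist":32},{"claw":0.5,"delta_pos":[-21,15,-7],"twist":40},{"claw":0.5,"delta_pos":[-25.8,18.2,-7],"twist":44.9},{"claw":0.5,"delta_pos":[-25.8,18.2,-7],"twist":44.9},{"claw":0.5,"delta_pos":[-25.8,18.2,-7],"twist":44.9},{"claw":0.5,"delta_pos":[-25.8,18.2,-7],"twist":44.9},{"claw":0.5,"delta_pos":[-25.8,18.2,-7],"twist":44.9}]}}

```text
clock: 6.02
tcp_pos: [0.4785, -0.0089, 0.0788]
orientation: [-0.0, 0.001, 1.0, 0.0]
wrist_force: [0.3, 0.9, -0.9]
finger_gap: 0.0136
```

Run:
```python
from h import *
s=get_state(); print(s['tcp_pos'],s['clock'],s['finger_gap'],s['wrist_force']); todelta((.479,-.0085,.035))
ims=[np.mean([imaging.read_camera(n).astype(float) for _ in range(4)],0)[:,:,::-1].astype(np.uint8) for n in('top','side')]
t=cv2.resize(ims[0][165:265,265:365],(400,400),interpolation=cv2.INTER_CUBIC); d=cv2.resize(ims[1][150:250,255:355],(400,400),interpolation=cv2.INTER_CUBIC)
cv2.imwrite('pics/st.png',np.hstack([t,d])); np.save('st.npy',ims)
```

```text
[ 0.47848605 -0.00894797  0.07875475] 6.025 0.013610055517930864 [ 0.25423469  0.85560312 -0.90585053]
(0.479, -0.0085, 0.035) -> [-0.05  0.04  4.38]
tool y heading 89.9
```

View pics/st.png

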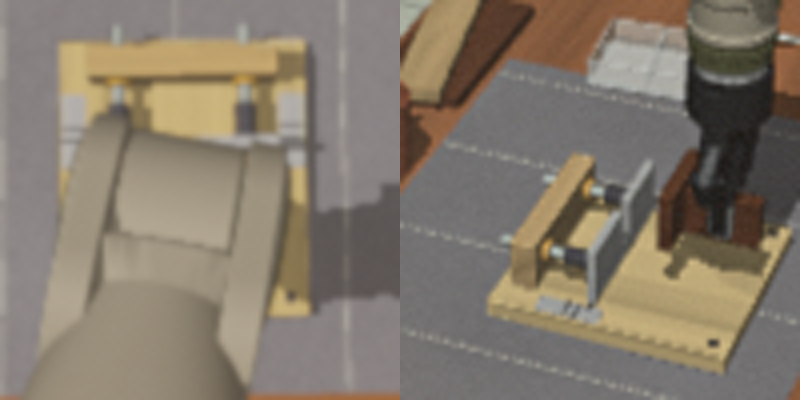

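The side view shows the bracket held upright in front of the fence; from the top the arm hides it. I'll overlay the expected bracket on the side view.

Run:
```python
from h import *
im=np.load('st.npy')[1]; u0,v0,S=300,165,10
o=cv2.resize(im[v0:v0+50,u0:u0+60],None,fx=S,fy=S,interpolation=cv2.INTER_CUBIC)
x,y,z=.4785+.008,-.0089,.0788-.0093
J=(.539,-.0088,0.0)
fl=[boxpts(.03,.038,-.075,.075,.021,.079)]
for b,P,c in [(b,(x,y,0,z),(0,255,0)) for b in BR]+[(b,J,(255,0,0)) for b in fl]:
    q=((proj('side',place(b,*P))-[u0,v0]+.5)*S).astype(int)
    for i in range(8):
        for k in(1,2,4):
            if i^k>i: cv2.line(o,tuple(map(int,q[i])),tuple(map(int,q[i^k])),c,1)
cv2.imwrite('pics/s3.png',o)
a=proj('side',[[x,y,z],[x+.01,y,z],[x,y+.01,z],[x,y,z+.01]]); print((a[1:]-a[0]).round(2))
```

```text
[[-2.64 -0.62]
 [-0.92  1.58]
 [ 0.09 -2.23]]
```

View pics/s3.png

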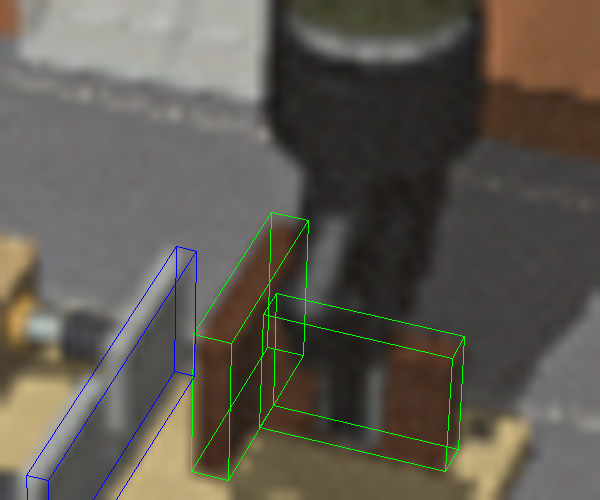

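The predicted and seen outlines agree to within about 1 mm. Lowering to the bed now.

Call:
{"api": "play_rows", "payload": {"moves": [{"claw":0.5,"delta_pos":[0,0.02,2],"twist":0},{"claw":0.5,"delta_pos":[0,0.02,4],"twist":0},{"claw":0.5,"delta_pos":[0,0.02,4.6],"twist":0},{"claw":0.5,"delta_pos":[0,0.02,4.75],"twist":0},{"claw":0.5,"delta_pos":[0,0.02,4.75],"twist":0},{"claw":0.5,"delta_pos":[0,0.02,4.75],"twist":0},{"claw":0.5,"delta_pos":[0,0.02,4.75],"twist":0}]}}

```text
clock: 7.3
tcp_pos: [0.479, -0.0075, 0.0318]
orientation: [0.0, -0.0, 1.0, -0.0]
wrist_force: [0.2, -0.3, -1.2]
finger_gap: 0.0136
```

Call:
{"api": "play_rows", "payload": {"moves": [{"claw":0.5,"delta_pos":[0,0,0.1],"twist":0},{"claw":0.5,"delta_pos":[0,0,0.1],"twist":0},{"claw":0.5,"delta_pos":[0,0,0.1],"twist":0}]}}

```text
clock: 7.68
tcp_pos: [0.4785, -0.0074, 0.0303]
orientation: [-0.0, -0.0, 1.0, 0.0]
wrist_force: [0.8, 0.5, -1.0]
finger_gap: 0.0134
```

Call:
{"api": "play_rows", "payload": {"moves": [{"claw":0.5,"delta_pos":[0,-0.12,0.06],"twist":0},{"claw":0.5,"delta_pos":[0,-0.12,0.06],"twist":0},{"claw":0.5,"delta_pos":[0,-0.12,0.06],"twist":0}]}}

```text
clock: 8.05
tcp_pos: [0.4786, -0.0087, 0.0297]
orientation: [0.0, -0.0, 1.0, 0.0]
wrist_force: [-0.7, 0.7, -2.0]
finger_gap: 0.0133
```

Call:
{"api": "play_rows", "payload": {"moves": [{"claw":0.5,"delta_pos":[0,0,0.06],"twist":0},{"claw":0.5,"delta_pos":[0,0,0.06],"twist":0},{"claw":0.5,"delta_pos":[0,0,0.06],"twist":0}]}}

```text
clock: 8.43
tcp_pos: [0.4787, -0.0087, 0.0293]
orientation: [0.0, -0.0, 1.0, 0.0]
wrist_force: [-0.7, 0.4, 1.8]
finger_gap: 0.0134
```

The force rose at z = 0.0293, just where contact was predicted. Now the approach to the fence.

Call:
{"api": "play_rows", "payload": {"moves": [{"claw":0.5,"delta_pos":[-1.2,0,0],"twist":0},{"claw":0.5,"delta_pos":[-2.4,0,0],"twist":0},{"claw":0.5,"delta_pos":[-3.2,0,0],"twist":0},{"claw":0.5,"delta_pos":[-3.8,0,0],"twist":0},{"claw":0.5,"delta_pos":[-4.3,0,0],"twist":0},{"claw":0.5,"delta_pos":[-4.5,0,0],"twist":0},{"claw":0.5,"delta_pos":[-4.5,0,0],"twist":0},{"claw":0.5,"delta_pos":[-4.5,0,0],"twist":0}]}}

```text
clock: 9.43
tcp_pos: [0.5234, -0.0087, 0.0293]
orientation: [-0.0, -0.0, 1.0, -0.0]
wrist_force: [-2.8, -0.9, 4.5]
finger_gap: 0.0133
```

Call:
{"api": "play_rows", "payload": {"moves": [{"claw":0.5,"delta_pos":[-0.3,0,0],"twist":0},{"claw":0.5,"delta_pos":[-0.6,0,0],"twist":0},{"claw":0.5,"delta_pos":[-0.8,0,0],"twist":0},{"claw":0.5,"delta_pos":[-0.9,0,0],"twist":0},{"claw":0.5,"delta_pos":[-0.9,0,0],"twist":0},{"claw":0.5,"delta_pos":[-0.9,0,0],"twist":0},{"claw":0.5,"delta_pos":[-0.9,0,0],"twist":0}]}}

```text
clock: 10.3
tcp_pos: [0.5295, -0.0087, 0.0293]
orientation: [-0.003, -0.0, 1.0, -0.0]
wrist_force: [-10.6, -1.2, 13.1]
finger_gap: 0.0133
```

Run:
```python
from h import *
f=[]; ims=[]
for _ in range(12): ims.append(imaging.read_camera('side').astype(float)); f.append(get_state()['wrist_force'])
print(np.mean(f,0),np.std(f,0),get_state()['tcp_pos'],get_state()['orientation'],get_state()['clock'])
im=np.mean(ims,0)[:,:,::-1].astype(np.uint8); u0,v0,S=275,165,9
top=np.mean([imaging.read_camera('top').astype(float) for _ in range(4)],0)[:,:,::-1].astype(np.uint8)
o=cv2.resize(im[v0:v0+62,u0:u0+86],None,fx=S,fy=S,interpolation=cv2.INTER_CUBIC)
# scale points: pointer line marks (jig y=+-.09): expected pointer at rest+d
for c,d in(((0,255,0),.009),((0,255,0),.019),((0,0,255),.0)):
    q=((proj('side',[[.569+d,.075-.0088,.0205],[.569+d,.091-.0088,.0205]])-[u0,v0]+.5)*S).astype(int); print(d,q.tolist())
cv2.imwrite('pics/s4.png',o); np.save('fin.npy',top); np.save('fins.npy',im)
```

```text
[-11.29969472  -1.39600917  13.25495401] [0.486809   0.34565609 0.45188354] [ 0.52953191 -0.00869468  0.02924197] [-2.68456703e-03 -2.23843460e-04  9.99996341e-01 -2.46182586e-04] 10.9
0.009 [[247, 544], [232, 568]]
0.019 [[223, 538], [208, 562]]
0.0 [[268, 549], [253, 573]]
```

View pics/s4.png

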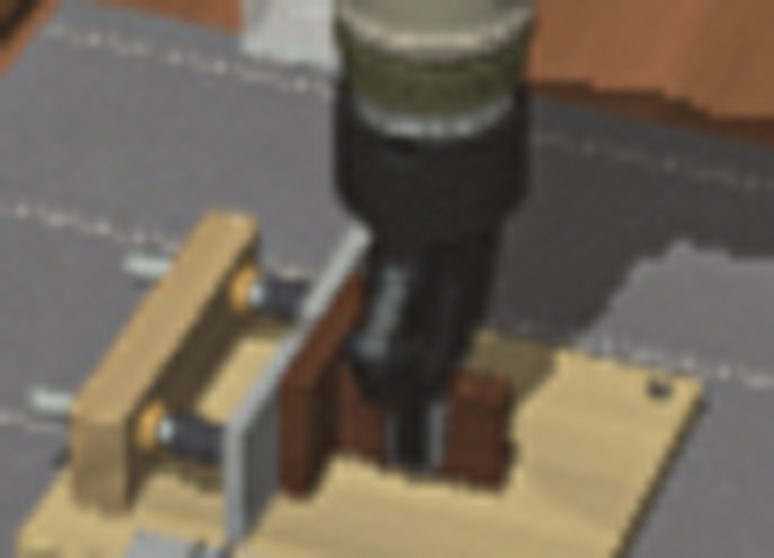

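The side view shows the plate against the fence, upright, on the bed. The fence is about 10 mm in, and part of the 11 N is bed friction because I'm pressing down with 13 N. I'll ease up slightly and push further.

Call:
{"api": "play_rows", "payload": {"moves": [{"claw":0.5,"delta_pos":[0,0,-0.1],"twist":0},{"claw":0.5,"delta_pos":[-0.15,0,-0.1],"twist":0},{"claw":0.5,"delta_pos":[-0.3,0,-0.1],"twist":0},{"claw":0.5,"delta_pos":[-0.4,0,-0.1],"twist":0},{"claw":0.5,"delta_pos":[-0.4,0,-0.1],"twist":0},{"claw":0.5,"delta_pos":[-0.4,0,-0.1],"twist":0}]}}

```text
clock: 11.85
tcp_pos: [0.5327, -0.0087, 0.0294]
orientation: [-0.004, -0.0, 1.0, -0.0]
wrist_force: [-11.2, -1.7, 8.3]
finger_gap: 0.0133
```

Run:
```python
from h import *
f=[]; ims=[]
for _ in range(10): ims.append(imaging.read_camera('side').astype(float)); f.append(get_state()['wrist_force'])
s=get_state(); print(np.mean(f,0),s['tcp_pos'],s['orientation'],s['clock'])
im=np.mean(ims,0)[:,:,::-1].astype(np.uint8)
top=np.mean([imaging.read_camera('top').astype(float) for _ in range(10)],0)[:,:,::-1].astype(np.uint8)
t=cv2.resize(top[180:212,274:350],None,fx=10,fy=10,interpolation=cv2.INTER_CUBIC)
d=cv2.resize(im[205:233,275:351],None,fx=10,fy=10,interpolation=cv2.INTER_CUBIC)
cv2.imwrite('pics/f5.png',np.vstack([t[:, :760],d])[:600]); np.save('fins.npy',im); np.save('fin.npy',top)
```

```text
[-11.14369536  -1.83808574   8.01426864] [ 0.53272585 -0.00872795  0.02937877] [-3.58746570e-03 -1.97476775e-04  9.99993511e-01 -2.62341579e-04] 12.35
```

View pics/f5.png

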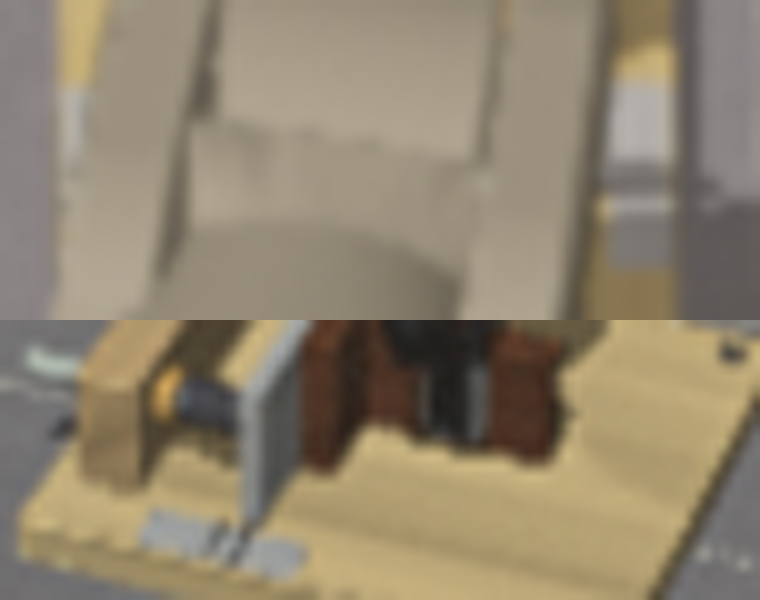

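Run:
```python
from h import *
st=np.load('st.npy'); A={'side0':('side',st[1]),'sideF':('side',np.load('fins.npy')),'top0':('top',np.load('top.npy')),'topF':('top',np.load('fin.npy'))}
xs=np.arange(.0,.066,.002)
print('jig x mm',' '.join('%3d'%round(x*1000) for x in xs))
for k,(n,im) in A.items():
    g=cv2.cvtColor(im,cv2.COLOR_BGR2GRAY).astype(np.float32)
    for ys in ((.083,.088,.093),) if n=='side' else ((-.084,-.088,-.093),):
      for y in ys:
        q=proj(n,np.c_[.539+xs,np.full(len(xs),y-.0088),np.full(len(xs),.021)]).astype(np.float32)
        v=cv2.remap(g,q[:,0].copy(),q[:,1].copy(),cv2.INTER_CUBIC).ravel()
        print('%-5s%5d'%(k,y*1000),' '.join('%3d'%x for x in v))
```

```text
jig x mm   0   2   4   6   8  10  12  14  16  18  20  22  24  26  28  30  32  34  36  38  40  42  44  46  48  50  52  54  56  58  60  62  64
side0   83 170 171 170 171 172 171 169 168 170 173 174 166 159 159 160 155 139 111  98 116 142 145 139 133 139 156 147 122 116 134 151 161 165
side0   88 174 174 174 174 174 174 174 174 176 176 163 148 146 151 155 157 149 138 135 140 149 142 120 115 133 141 130 114 112 128 149 158 157
side0   93 175 174 174 174 172 173 176 177 175 168 158 154 154 154 157 159 159 159 160 162 154 136 118 116 133 152 142 118 119 140 153 156 158
sideF   83 170 171 172 172 172 172 170 170 171 173 172 165 158 157 159 159 159 161 164 168 163 151 126  99 105 137 145 122 117 134 151 160 164
sideF   88 175 175 176 175 175 175 175 175 176 176 164 150 147 151 153 155 155 156 156 158 160 145 115 105 128 142 133 117 112 128 149 158 156
sideF   93 175 175 173 174 175 176 176 176 176 169 160 155 155 155 157 158 158 157 158 161 155 138 121 118 136 154 144 119 119 139 153 157 159
top0   -84 172 172 172 173 172 171 172 173 173 172 173 173 174 174 175 174 172 160 143 127 118 116 120 129 149 165 168 160 151 155 165 171 174
top0   -88 174 174 173 173 173 173 173 173 173 173 173 173 173 173 174 173 173 162 146 129 118 115 118 129 147 163 166 158 148 154 163 170 173
top0   -93 173 174 174 173 173 174 174 173 174 174 172 170 168 169 171 171 171 160 144 129 119 118 125 139 156 168 171 164 157 161 168 173 175
topF   -84 117 117 117 118 117 117 116 116 116 117 117 118 119 119 120 120 119 118 118 124 135 151 148 130 117 111 114 120 132 151 169 174 177
topF   -88 118 118 118 118 118 118 118 118 118 118 118 118 118 118 118 118 118 117 117 122 135 149 146 130 117 111 114 119 131 149 166 171 174
topF   -93 119 119 118 118 119 119 118 118 118 118 118 117 115 115 117 118 117 116 116 121 135 151 150 134 121 114 118 127 141 158 171 175 177
```

The scale profiles put the pointer at rest at 36 mm and now at 46.7 mm, so the fence is in 10.7 mm. The lines are at about 45 and 55 mm. I'll go about 3.5 mm further, to the middle.

Call:
{"api": "play_rows", "payload": {"moves": [{"claw":0.5,"delta_pos":[-0.12,0,-0.06],"twist":0},{"claw":0.5,"delta_pos":[-0.25,0,-0.06],"twist":0},{"claw":0.5,"delta_pos":[-0.4,0,-0.06],"twist":0},{"claw":0.5,"delta_pos":[-0.4,0,-0.06],"twist":0},{"claw":0.5,"delta_pos":[-0.4,0,-0.06],"twist":0},{"claw":0.5,"delta_pos":[-0.4,0,-0.06],"twist":0}]}}

```text
clock: 13.6
tcp_pos: [0.5358, -0.0087, 0.0294]
orientation: [-0.005, -0.0, 1.0, -0.0]
wrist_force: [-11.7, -2.8, 6.1]
finger_gap: 0.0131
```

```bash
cat > chk.py <<'E'
from h import *
f=[]; ims=[]
for _ in range(10): ims.append(imaging.read_camera('side').astype(float)); f.append(get_state()['wrist_force'])
s=get_state(); print(np.mean(f,0),s['tcp_pos'],s['orientation'],s['finger_gap'],s['clock'])
im=np.mean(ims,0)[:,:,::-1].astype(np.uint8); np.save('fins.npy',im)
xs=np.arange(.03,.066,.002); g=cv2.cvtColor(im,cv2.COLOR_BGR2GRAY).astype(np.float32)
for y in(.080,.083,.088,.093):
    q=proj('side',np.c_[.539+xs,np.full(len(xs),y-.0088),np.full(len(xs),.021)]).astype(np.float32)
    v=cv2.remap(g,q[:,0].copy(),q[:,1].copy(),cv2.INTER_CUBIC).ravel(); print(y,dict(zip((xs*1000).round().astype(int).tolist(),v.round().astype(int).tolist())))
u0,v0,S=280,180,10
o=cv2.resize(im[v0:v0+54,u0:u0+74],None,fx=S,fy=S,interpolation=cv2.INTER_CUBIC); cv2.imwrite('pics/f6.png',o)
E
python3 chk.py
```

```text
[-12.38728949  -2.43980921   6.31798408] [ 0.53580259 -0.00871007  0.02946023] [-4.50497721e-03 -2.08927462e-04  9.99989790e-01 -2.84156356e-04] 0.012789709523411687 14.1
0.08 {30: 166, 32: 167, 34: 167, 36: 166, 38: 168, 40: 173, 42: 165, 44: 152, 46: 124, 48: 101, 50: 99, 52: 114, 54: 117, 56: 124, 58: 145, 60: 162, 62: 168, 64: 168}
0.083 {30: 160, 32: 161, 34: 161, 36: 161, 38: 166, 40: 164, 42: 155, 44: 133, 46: 109, 48: 91, 50: 94, 52: 97, 54: 96, 56: 110, 58: 137, 60: 157, 62: 163, 64: 164}
0.088 {30: 155, 32: 155, 34: 156, 36: 157, 38: 158, 40: 160, 42: 145, 44: 120, 46: 105, 48: 108, 50: 109, 52: 110, 54: 107, 56: 109, 58: 130, 60: 149, 62: 158, 64: 157}
0.093 {30: 158, 32: 159, 34: 159, 36: 159, 38: 162, 40: 155, 42: 140, 44: 124, 46: 122, 48: 139, 50: 155, 52: 145, 54: 121, 56: 121, 58: 140, 60: 154, 62: 158, 64: 159}
```

View pics/f6.png

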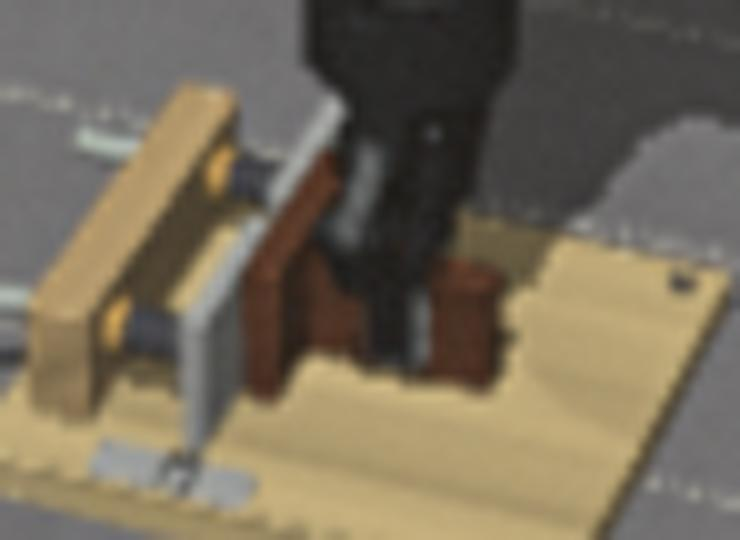

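The pointer is at about 50 mm, midway between the lines, so the fence is in about 13.8 mm (roughly 9.7 N of spring). The plate is against the fence and the foot is on the bed. I'll hold briefly to check that it's steady.

Call:
{"api": "play_rows", "payload": {"moves": [{"claw":0.5,"delta_pos":[0,0,0],"twist":0},{"claw":0.5,"delta_pos":[0,0,0],"twist":0},{"claw":0.5,"delta_pos":[0,0,0],"twist":0},{"claw":0.5,"delta_pos":[0,0,0],"twist":0},{"claw":0.5,"delta_pos":[0,0,0],"twist":0},{"claw":0.5,"delta_pos":[0,0,0],"twist":0}]}}

```text
clock: 14.85
tcp_pos: [0.5358, -0.0087, 0.0295]
orientation: [-0.005, -0.0, 1.0, -0.0]
wrist_force: [-13.5, -3.1, 6.4]
finger_gap: 0.0137
```

```bash
python3 chk.py
python3 - <<'E'
from h import *
im=np.load('fins.npy'); u0,v0,S=295,170,10
o=cv2.resize(im[v0:v0+58,u0:u0+48],None,fx=S,fy=S,interpolation=cv2.INTER_CUBIC)
t=get_state()['tcp_pos']; x=.539+.030+.0138-.042
for b,P,c in [(b,(x,t[1],0,.02),(0,255,0)) for b in BR]+[(boxpts(.03,.038,-.075,.075,.021,.079),(.539+.0138,-.0088,0),(255,0,0))]:
    q=((proj('side',place(b,*P))-[u0,v0]+.5)*S).astype(int)
    for i in range(8):
        for k in(1,2,4):
            if i^k>i: cv2.line(o,tuple(map(int,q[i])),tuple(map(int,q[i^k])),c,1)
cv2.imwrite('pics/f7.png',o)
E
```

```text
[-11.95845224  -2.46257613   6.46246729] [ 0.53578756 -0.00873611  0.02946791] [-4.51779792e-03 -2.01833911e-04  9.99989728e-01 -3.05258570e-04] 0.013187443325675098 15.35
0.08 {30: 166, 32: 166, 34: 166, 36: 167, 38: 169, 40: 172, 42: 164, 44: 151, 46: 124, 48: 101, 50: 98, 52: 112, 54: 116, 56: 122, 58: 143, 60: 160, 62: 168, 64: 169}
0.083 {30: 159, 32: 160, 34: 160, 36: 161, 38: 165, 40: 162, 42: 154, 44: 134, 46: 109, 48: 91, 50: 93, 52: 96, 54: 96, 56: 110, 58: 134, 60: 154, 62: 163, 64: 166}
0.088 {30: 154, 32: 154, 34: 155, 36: 157, 38: 159, 40: 160, 42: 146, 44: 120, 46: 105, 48: 107, 50: 110, 52: 112, 54: 111, 56: 112, 58: 131, 60: 149, 62: 159, 64: 158}
0.093 {30: 158, 32: 158, 34: 158, 36: 159, 38: 161, 40: 154, 42: 139, 44: 123, 46: 121, 48: 138, 50: 156, 52: 145, 54: 118, 56: 119, 58: 140, 60: 154, 62: 159, 64: 160}
```

View pics/f7.png

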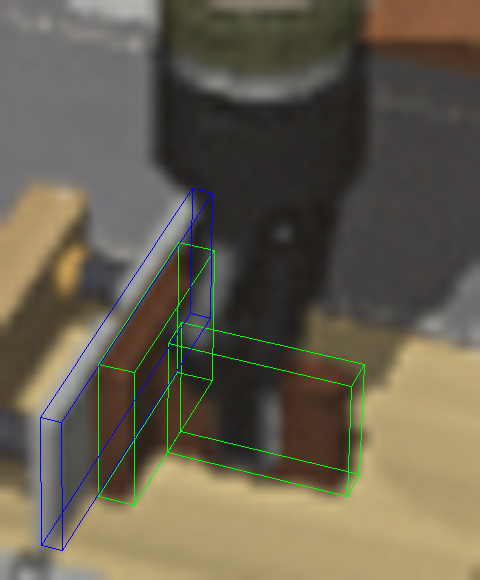

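The model outlines, with the fence at 13.8 mm and the bracket flat, upright and centred, match the picture. The force, pointer and pose are steady, and the gap reading only shows noise. Handing in.

```bash
python3 -c "
from workcell import env
print(env.hand_in())"
```

```text
the job is handed in; nothing more can be done
None
```

The larger bracket is standing on the jig bed with its back plate against the fence. The fence is pushed back to between the two scribed lines, and the arm is still gripping (set to 60 N) and pushing. I handed the job in at about 15.4 s on the robot's clock; no verdict is reported.

**Last checks:**
- **Fence:** the left pointer reads about 50 mm on the scale, with the lines at about 45 and 55. That is about 13.8 mm of travel, or roughly 9.7 N of spring force.
- **Bracket:** its outline in the side view matches a bracket that is flat, upright and on the bed. The gripper, which centres on the web, sits within about 0.5 mm of the slot's measured centre.
- **Steadiness:** pose, force and pointer stayed the same over about a second of holding.

**Not exact, or not checked:**
- **Push force:** the wrist reads about 12 N, more than the spring force. I put the difference down to friction on the bed, because the arm also presses down with about 6 N.
- **Tilt:** the tool is pitched by about 0.5° under the load.
- **Right pointer:** I judged the travel only from the left pointer in the side view, because the arm's shadow falls over the right-hand scale from the top.
- **Other things:** I planned the path to stay clear of them and saw no contact, but took no final picture to check each one.

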